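# Third filter on the drill-core reader

## Task

Set the core reader to its third filter and take the reading: push the upright lever on the housing with the fingertips along its slot, click after click away from its parked end, and leave it standing in the third click, never running on into the fourth. Only then press the round button on the same housing right down and let it come back up. Nothing is pinched or lifted: leave the core in its cradle and everything else around the reader where it is.

Things in the scene. Friction and masses are not known exactly. Their poses are not given: they have to be found in the camera images.
- reader: Core reader, fixed to the bench: grey housing 100 x 360 mm, top 60 mm above the bench, on a base plate 235 x 380 mm. Origin on the bench under the housing's centre; x away from the robot to the core's cradle (core 120 mm behind), y along the housing from the slot's parked end to the button, z up. Turned up to 30 degrees. Steel bridge, 14 mm tall, 14 to 45 mm behind the parked lever.
- lever (a joint): Travel of the lever along the reader's +y, m: 0 parked (start), clicks at rest at 0.018, 0.036, 0.054 (third), 0.072, 0.090 (far stop). About 6 N takes it over each crest, halfway between clicks; past a crest it jumps ahead by itself into the next click, where it stays when let go. Six white lines on the housing before the slot mark parked and the five clicks.
- lever_top (a point): Centre of the top of the lever's black paddle, 109 mm above the bench. The paddle is 26 mm wide across the slot (x), 12 mm thick along it (y) and reaches 38 mm down from this point; below is a narrow steel stem. Parked it is 60 mm from the reader's origin towards -y; axes as the reader's.
- lever_rear: The half of the paddle on the side towards -y (6 mm thick), whose flat face is pushed to move the lever from click to click. Origin 48 mm below lever_top.
- lever_fore: The half of the paddle on the side towards +y (6 mm thick). Pressed together with the other half it counts as pinched. Origin 48 mm below lever_top.
- shutter (a joint): Travel of the button downwards, in m: 0 up, 0.006 fully down (5 N); it springs back.
- shutter_top (a point): Centre of the flat top of the round black button, 28 mm across, 82 mm above the bench when up, 10 mm proud of its 44 mm wide steel collar; 135 mm from the reader's origin towards +y. Pressed straight down.
- core_in_cradle: Loose length of drill core, 48 mm across and 170 mm long, lying along y in the cradle behind the housing, its top 73 mm above the bench. Origin at the middle of its underside. To be left alone.
- core_plug: Loose stone plug, 25 mm across, 28 mm tall, standing on the housing between lever and button, about 32 mm behind their line and 78 mm from the reader's origin along y. Origin under its centre. To be left alone.
- core_stub: Loose piece of core, 48 mm across, 75 mm tall, standing on the bench in front of the reader, towards the robot. Origin under its centre. To be left alone.
- pocket_lens: Folding pocket lens of steel, 75 mm long and 10 mm thick, lying in front of the reader. To be left alone.
- dropper: White dropper bottle, 36 mm across, 85 mm tall, standing just past the reader's button end. Origin under its centre. To be left alone.

How it is judged:
On the way, in this order (a step that is already met when the one before it is completed fails the run):
1. the lever rests in the third click (value of joint lever between 0.05 and 0.058 m and velocity of joint lever between -0.02 and 0.02 m/s), for 0.3 s.
2. the button is pressed right down (value of joint shutter above 0.0048 m), for 0.05 s.
At the end, for the whole second after the job is handed in: The lever rests within 3 mm of the third click (54 mm from parked), the button has been pressed after that and is back up (within 1.5 mm), and the core in its cradle and the plug are within 15 mm, the core stub, pocket lens and dropper bottle within 20 mm, of where they were (value of joint lever between 0.051 and 0.057 m and velocity of joint lever between -0.005 and 0.005 m/s and value of joint shutter below 0.0015 m and distance of each of core_in_cradle, core_plug from where it was at the start of the episode below 0.015 m and distance of each of core_stub, pocket_lens, dropper from where it was at the start of the episode below 0.02 m); the robot touches nothing.
It fails at once if the lever runs over the crest towards the fourth click (value of joint lever above 0.0635 m).
It fails at once if the button is pressed while the lever is not in the third click (value of joint shutter above 0.003 m and (value of joint lever below 0.049 m or value of joint lever above 0.059 m)).
It fails at once if the lever is pinched: the fingers press on both halves of its paddle at once (contact force between the fingers and lever_rear above 1.5 N and contact force between the fingers and lever_fore above 1.5 N).
It fails at once if a bystander is shoved, tipped or lifted (distance of any of core_in_cradle, core_plug, core_stub, pocket_lens, dropper from where it was at the start of the episode above 0.03 m or angle between any of core_plug, core_stub, dropper's own z axis and vertical above 0.5 rad).
It also fails if it takes over 53 s, if anything falls off the work surface, if the arm or the gripper's body presses on something with over 40 N, if the wrist force passes 120 N, or if a joint passes its speed limit or range.

## Robot

A 7-joint arm with a two-finger parallel gripper is mounted at the origin on the work surface. World frame = base frame: x ahead of the robot, y to its left, z up, the work surface at z = 0. Lengths are in m, angles in rad, forces in N, time in s.
With the tool pointing down it reaches from about 0.35 to 0.9 m from the base axis. Payload 8.1 kg.
Tool frame: the origin (TCP) lies at the very end of the fingers, on their centre line; the grasp point (between the pads) lies 19 mm behind it (arm.grasp_offset is the distance from the TCP to the grasp point, in m); z points along the fingers, y is the direction in which the jaws open and shut (so a half turn about z gives the same grasp; the last joint's range is limited). The gripper opens to 92 mm and grips with 3 to 60 N. Pads are 19 mm wide; open, the fingers measure 130 mm over their backs; the gripper's body (75 mm by 190 mm) begins 47 mm behind the grasp point.
Start: joints at [-1.33, 0.434, 0.025, 1.573, -0.012, 1.134, -0.075], TCP at [0.211, 0.588, 0.227] pointing down, gripper open.
Joint ranges: [-2.62, 2.62], [-0.44, 2.09], [-1.27, 1.32], [0.08, 2.57], [-1.32, 4.46], [0.12, 2], [-2.74, 2.74]. Speed limits (rad/s): [2.22, 2.22, 3.01, 3.01, 3.14, 3.14, 3.14].

## Interface

Orientations are given as a rotation vector (axis times angle).
In Python, from cell import arm, eyes, workorder gives the robot as it stands.
- The arm moves only by the shell command python3 -m inch 'ROWS' [FORCE]. ROWS is JSON, a list that holds one entry, the list of rows, each a list of 5 numbers: the closure, from 0 (fully open) to 1 (shut), then the shift along the tool's x, y, z in mm, then the turn about the tool's z in degrees. A call has 1 to 12 rows; each row shifts and turns the pose as measured when the row begins, along the tool's axes as they then stand; what a row does not reach is not made up. A row lasts 1/10 s, in which the tool goes at most 50 mm and 8.59 degrees, less where a joint would pass 70% of its speed; a pose out of reach is approached as far as the arm can. A call with a gripper value outside its range is refused whole. The fingers move at their own pace and stop on an object; FORCE is the grip in N (left out, the last holds). Time passes only in rows, so rows that do not move let the fingers close. It gives the time, the measured TCP pose, the force and the opening at its end, in the units of the state.
- arm.observe(): the state, without advancing time (a new reading comes with each control period).
- eyes.get_image(name): name is "side" or "top"; returns a dict with "frame" (400x640x3 uint8, blue, green, red), "intrinsics" (3x3 intrinsics, pixels), "k1" (the pictures are not rectified: a ray, as slopes to the right and down, at radius r is drawn at 1 + k1 r^2 times it, then the intrinsics apply), "rvec" (rotation vector, rad) and "tvec" (3), from world to camera coordinates, as OpenCV has them. Camera axes: x right, y down, z forward; pixel columns grow to the right and rows downward; lengths in m; the calibration is good to about 2 mm. A picture is of the moment at which its call begins. There is no depth.
- workorder.sign_off(): hands the job in, once; it reports no verdict.
The state is a dict: "clock": time; "joints": joint angles; "dq": joint speeds; "joint_efforts": joint torques, N m; "position": TCP position; "ee_rot": TCP orientation; "force": force on the tool from outside, world axes, zero at the start; "ft_torque": the same for the moment, N m; "width": opening from 0.0 (shut) to 1.0 (fully open).
Only numpy, scipy, OpenCV 4.12 (cv2) and the standard library are available. Lean on these libraries where they do the work, as an engineer would, in place of code of your own. Each camera call takes 0.05 s, during which the arm holds its last target.

## Working session

There is one attempt and no reset: what is moved stays moved. The work goes in short steps, Python scripts to look and compute and a shell command to move; the robot and the scene stay as the last step left them, time stands still between calls to the robot, and variables do not carry over. Pictures are saved under pics/ and viewed, and the job is handed in when it is done.

```bash
mkdir -p pics; ls; python3 - <<'E'
from cell import arm, eyes
import cv2
s=arm.observe(); print(s)
for n in("side","top"):
    d=eyes.get_image(n); cv2.imwrite(f"pics/{n}0.png",d["frame"]); print(n,{k:v for k,v in d.items() if k!="frame"})
E
```

```text
pics
{'clock': 0.0, 'joints': array([-1.32957845,  0.43524196,  0.02500023,  1.57409226, -0.01161294,
        1.1340085 , -0.07510154]), 'dq': array([-0.00022472, -0.00012923, -0.0005473 , -0.00133014, -0.00020439,
        0.00083866,  0.00160853]), 'joint_efforts': array([-2.25366225e-04, -6.67864251e+01,  9.84799415e-01, -3.14445949e+01,
       -6.05717185e-02,  4.30730078e-02,  2.20879710e-04]), 'position': array([0.21056927, 0.58791407, 0.22593538]), 'ee_rot': array([-5.37546378e-01, -3.09512919e+00,  2.51232429e-03]), 'force': array([-0.75557778, -0.77122947, -0.14283906]), 'ft_torque': array([ 0.01044857, -0.00180342,  0.02912605]), 'width': 1.0011108801584423}
side {'intrinsics': array([[446.72831373,   0.        , 320.03027117],
       [  0.        , 446.72831373, 199.92249635],
       [  0.        ,   0.        ,   1.        ]]), 'k1': -0.006193998852404313, 'rvec': array([ 2.15452923, -0.89841993,  0.40183427]), 'tvec': array([-0.34034705,  0.38386831,  0.53609606])}
top {'intrinsics': array([[429.20997633,   0.        , 328.3536724 ],
       [  0.        , 429.20997633, 203.97704726],
       [  0.        ,   0.        ,   1.        ]]), 'k1': -0.025541747585579033, 'rvec': array([ 2.10573807, -2.08055008,  0.25622694]), 'tvec': array([0.09323838, 0.5735739 , 0.8965505 ])}
```

View pics/side0.png

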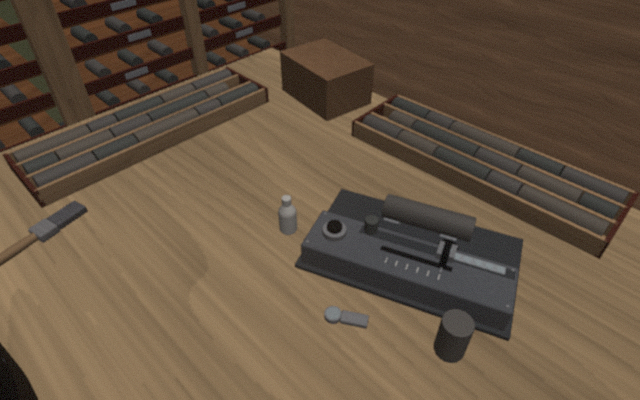

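View pics/top0.png

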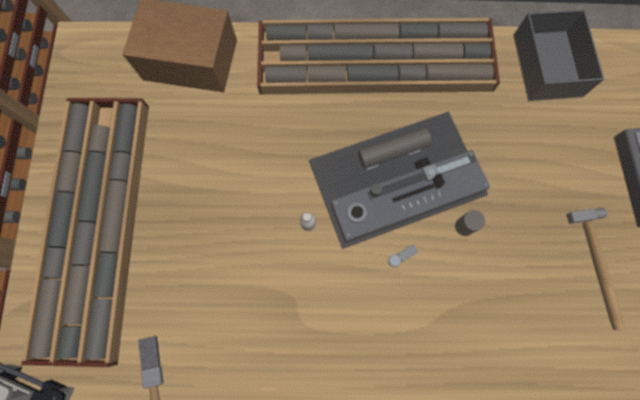

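The side view shows the button near (334,227), lever paddle near (446,250) and stub at (455,335). The top view shows the button near (357,212) and the lever near (437,181). I'll zoom in on both.

```bash
cat > h.py <<'E'
import numpy as np, cv2
from cell import arm, eyes
def ray(d,uv):
    K=d["intrinsics"];k=d["k1"];R=cv2.Rodrigues(d["rvec"])[0];t=d["tvec"]
    p=cv2.undistortPoints(np.array([[uv]],float),K,np.array([k,0,0,0,0.]))[0,0]
    return -R.T@t, R.T@np.array([p[0],p[1],1.])
def onz(d,uv,z):
    c,r=ray(d,uv); return c+r*(z-c[2])/r[2]
def tri(d1,a,d2,b):
    c1,r1=ray(d1,a);c2,r2=ray(d2,b)
    s=np.linalg.lstsq(np.stack([r1,-r2],1),c2-c1,rcond=None)[0]
    p,q=c1+s[0]*r1,c2+s[1]*r2
    return (p+q)/2,np.linalg.norm(p-q)
def proj(d,P):
    return cv2.projectPoints(np.array([P],float),d["rvec"],d["tvec"],d["intrinsics"],np.array([d["k1"],0,0,0,0.]))[0][0,0]
def crop(n,x0,y0,w,h,s,out):
    d=eyes.get_image(n); f=d["frame"][y0:y0+h,x0:x0+w]
    cv2.imwrite("pics/"+out,cv2.convertScaleAbs(cv2.resize(f,None,fx=s,fy=s,interpolation=cv2.INTER_CUBIC),alpha=1.6,beta=20)); return d
E
python3 - <<'E'
from h import *
crop("top",300,100,200,150,4,"t1.png")
crop("side",290,180,240,180,3.3,"s1.png")
E
```

```text
(no output)
```

View pics/t1.png

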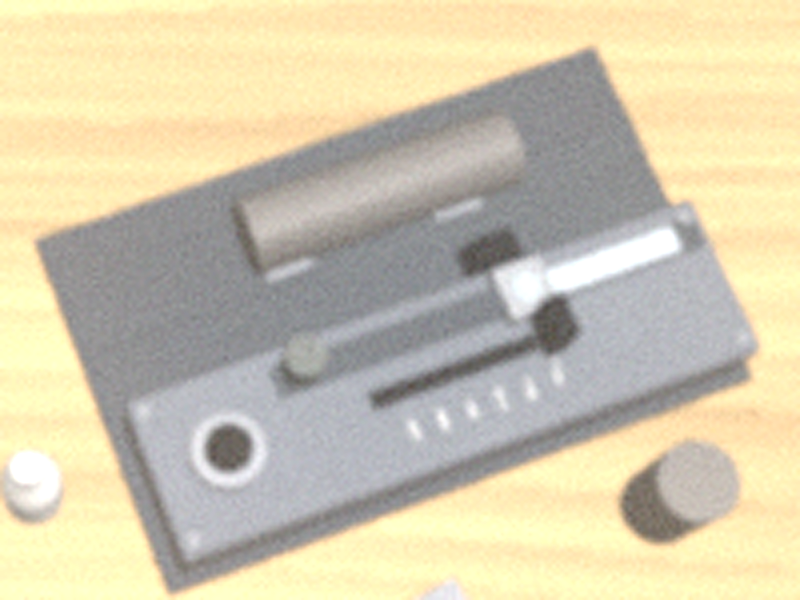

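View pics/s1.png

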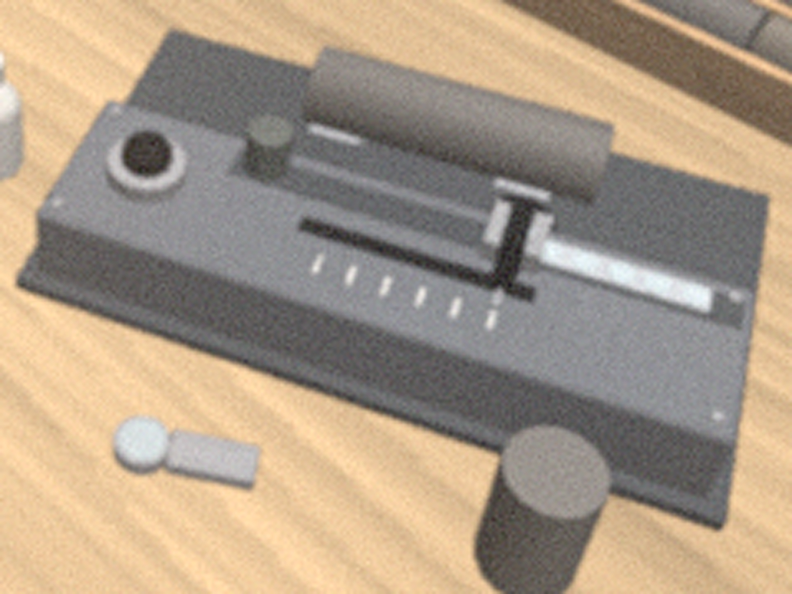

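The top crop shows the button at (229,447), lever top near (556,325), and housing corners around (132,408), (190,560), (755,350) and (693,203). Next I'll measure these on their known planes.

```bash
python3 - <<'E'
from h import *
from scipy import ndimage as ni
T=eyes.get_image("top");S=eyes.get_image("side")
tc=lambda x,y:((x+.5)/4-.5+300,(y+.5)/4-.5+100)
sc=lambda x,y:((x+.5)/3.3-.5+290,(y+.5)/3.3-.5+180)
np.set_printoptions(precision=4,suppress=True)
for c in [(132,408),(190,560),(755,350),(693,203)]: print("corner",onz(T,tc(*c),.06))
for n,D,c0,rng in(("top",T,tc(229,447),7),("side",S,sc(148,153),9)):
    g=cv2.cvtColor(D["frame"],cv2.COLOR_BGR2GRAY)
    u,v=map(int,np.round(c0)); w=g[v-rng:v+rng+1,u-rng:u+rng+1].astype(float)
    m=w<38; l,k=ni.label(m); m=l==l[rng,rng]; cy,cx=ni.center_of_mass(m); print(n,m.sum(),u-rng+cx,v-rng+cy, onz(D,(u-rng+cx,v-rng+cy),.082))
print("btn tri",tri(T,tc(229,447),S,sc(148,153)))
print("btn side",onz(S,sc(148,153),.082))
print("lev top",onz(T,tc(556,322),.109),"side",onz(S,sc(519,199),.109),tri(T,tc(556,322),S,sc(519,199)))
print("marks T",[onz(T,tc(*c),.06)[:2] for c in[(560,375),(532,388),(502,401),(472,410),(443,421),(413,431)]])
print("marks S",[onz(S,sc(*c),.06)[:2] for c in[(491,319),(455,307),(420,296),(384,286),(351,275),(318,264)]])
print("stub",onz(T,tc(700,482),.075),"drop",onz(T,tc(32,475),.085),"plug",onz(T,tc(306,355),.088))
E
```

```text
corner [0.5805 0.0905 0.06  ]
corner [0.4935 0.0573 0.06  ]
corner [ 0.6194 -0.2687  0.06  ]
corner [ 0.7092 -0.239   0.06  ]
top 225 357.0 211.0 [0.5541 0.0365 0.082 ]
side 133 334.02255639097746 226.45864661654136 [0.5509 0.0318 0.082 ]
btn tri (array([0.5553, 0.0359, 0.0767]), np.float64(0.0018865661177168021))
btn side [0.5523 0.032  0.082 ]
lev top [ 0.6196 -0.141   0.109 ] side [ 0.6382 -0.1384  0.109 ] (array([ 0.6194, -0.1412,  0.1232]), np.float64(0.010766285260875919))
marks T [array([ 0.603 , -0.1548]), array([ 0.5951, -0.1384]), array([ 0.5872, -0.1208]), array([ 0.5817, -0.1034]), array([ 0.575 , -0.0866]), array([ 0.569 , -0.0693])]
marks S [array([ 0.6041, -0.1549]), array([ 0.5978, -0.1378]), array([ 0.5913, -0.1211]), array([ 0.5838, -0.1042]), array([ 0.5777, -0.0878]), array([ 0.5716, -0.0712])]
stub [ 0.5381 -0.226   0.075 ] drop [0.5355 0.1453 0.085 ] plug [ 0.605  -0.0059  0.088 ]
```

```bash
cat >> h.py <<'E'
np.set_printoptions(precision=4,suppress=True)
YAW=np.deg2rad(21.3); X=np.array([np.cos(YAW),np.sin(YAW),0]); Y=np.array([-np.sin(YAW),np.cos(YAW),0]); C=np.array([.6007,-.0900,0])
def rel(p): p=np.asarray(p)-C; return np.array([p@X,p@Y,p[2]])*1000
def world(x,y,z): return C+X*x/1000+Y*y/1000+np.array([0,0,z/1000])
def st(t=None):
    s=arm.observe();R=cv2.Rodrigues(s["ee_rot"])[0]; f=s["force"]
    print("t",round(float(s["clock"]),2),"rel",rel(s["position"]).round(1),"F rel",np.round([f@X,f@Y,f[2]],1),"w",round(float(s["width"]),2))
    print("tool x in reader",np.round([R[:,0]@X,R[:,0]@Y,R[2,0]],3),"z",R[:,2], "yaw err(tool x vs Y)",np.rad2deg(np.arctan2(np.cross(R[:,0],Y)@R[:,2],R[:,0]@Y)).round(2),"q",s["joints"])
    if t is not None: print("shift tool mm",R.T@(world(*t)-s["position"])*1000)
E
python3 - <<'E'
from h import *
st((-4,-105,190))
T=eyes.get_image("top");S=eyes.get_image("side")
for d in(T,S): print("cam",rel(-cv2.Rodrigues(d["rvec"])[0].T@d["tvec"]))
tc=lambda x,y:((x+.5)/4-.5+300,(y+.5)/4-.5+100); inv=lambda p:((np.array(p)+.5-[300,100])*4-.5)
sinv=lambda p:((np.array(p)+.5-[290,180])*3.3-.5)
for nm,P in dict(levtop_corners=[(13,-54,109),(13,-66,109),(-13,-66,109),(-13,-54,109)],levbot=[(13,-54,71),(13,-66,71),(-13,-66,71),(-13,-54,71)],btn=[(0,135,82)],plug=[(32,78,88)],collar=[(22,135,72),(-22,135,72),(0,157,72),(0,113,72)]).items():
    print(nm,[ (inv(proj(T,world(*p))).round(0),sinv(proj(S,world(*p))).round(0)) for p in P])
E
```

```text
t 0.3 rel [-117.   773.6  226.5] F rel [0.1 0.1 0. ] w 1.0
tool x in reader [-0.755  0.656 -0.   ] z [-0.0001 -0.0005 -1.    ] yaw err(tool x vs Y) 49.0 q [-1.3296  0.4347  0.025   1.5735 -0.0116  1.134  -0.0751]
shift tool mm [-661.7602 -588.8824   36.8044]
cam [-173.4628  271.4671 1007.7584]
cam [-523.5873  -67.4477  643.463 ]
levtop_corners [(array([545., 299.]), array([508., 202.])), (array([565., 292.]), array([532., 209.])), (array([584., 335.]), array([521., 246.])), (array([564., 342.]), array([496., 239.]))]
levbot [(array([529., 320.]), array([494., 253.])), (array([548., 313.]), array([517., 260.])), (array([566., 354.]), array([507., 297.])), (array([547., 361.]), array([483., 289.]))]
btn [(array([231., 450.]), array([142., 150.]))]
plug [(array([306., 360.]), array([263., 133.]))]
collar [(array([215., 418.]), array([157., 137.])), (array([244., 490.]), array([126., 190.])), (array([193., 467.]), array([104., 152.])), (array([266., 440.]), array([180., 175.]))]
```

```bash
python3 -m inch '[[[1,0,0,0,8],[1,0,0,0,8],[1,0,0,0,8],[1,0,0,0,8],[1,0,0,0,8],[1,0,0,0,8],[1,0,0,0,2],[1,0,0,0,0]]]' 10; python3 - <<'E'
from h import *
st((-4,-105,190))
E
```

```text
clock: 1.2
position: [0.2105, 0.5882, 0.2266]
ee_rot: [-1.841, -2.545, 0.001]
force: [-0.8, -0.2, -0.0]
width: 0.355
t 1.2 rel [-117.2  773.6  226.6] F rel [-0.8  0.1 -0. ] w 0.35
tool x in reader [ 0.053  0.999 -0.   ] z [-0.0005 -0.0003 -1.    ] yaw err(tool x vs Y) -3.06 q [-1.4703  0.4362  0.2305  1.5869 -0.1072  1.1313 -0.8966]
shift tool mm [-871.3089  159.9375   36.5789]
```

```bash
python3 -m inch '[[[1,-40,7,0,-3],[1,-40,5,0,0],[1,-40,5,0,0],[1,-40,5,0,0],[1,-40,5,0,0],[1,-40,5,0,0],[1,-40,5,0,0],[1,-40,5,0,0],[1,-40,5,0,0],[1,-40,5,0,0],[1,0,0,0,0]]]'; python3 - <<'E'
from h import *
st((-4,-105,190))
E
```

```text
clock: 2.3
position: [0.4117, 0.2236, 0.2264]
ee_rot: [-1.741, -2.614, -0.007]
force: [-0.3, -0.1, 0.2]
width: 0.006
t 2.3 rel [-62.2 360.8 226.4] F rel [-0.3  0.   0.2] w 0.01
tool x in reader [-0.024  1.     0.003] z [ 0.0022  0.0042 -1.    ] yaw err(tool x vs Y) 1.37 q [-0.9419  0.1739  0.3888  1.9665 -0.0803  1.0112 -0.1203]
shift tool mm [-467.2145   46.8448   35.1629]
```

```bash
python3 -m inch '[[[1,-40,6,2,1],[1,-40,6,2,0],[1,-40,6,2,0],[1,-40,6,2,0],[1,-40,6,3,0],[1,-40,6,3,0],[1,-40,5,3,0],[1,-40,5,3,0],[1,-40,5,3,0],[1,-40,5,3,0],[1,-35,0,0,0],[1,0,0,0,0]]]'; python3 - <<'E'
from h import *
st((-4,-95,92))
E
```

```text
clock: 3.5
position: [0.6392, -0.1638, 0.197]
ee_rot: [-1.726, -2.624, -0.016]
force: [-0.0, -0.7, 0.6]
width: 0.01
t 3.5 rel [  9.  -82.7 197. ] F rel [-0.3 -0.7  0.6] w 0.01
tool x in reader [-0.035  0.999  0.006] z [ 0.0052  0.009  -0.9999] yaw err(tool x vs Y) 2.03 q [-0.1546  0.5458  0.5192  1.5511 -0.3015  1.1211  0.8407]
shift tool mm [-12.4721 -14.3297 104.8431]
```

```bash
python3 -m inch '[[[1,-12,-14,0,2],[1,0,0,0,0],[1,0,0,25,0],[1,0,0,25,0],[1,0,0,0,0]]]'; python3 - <<'E'
from h import *
st((-4,-95,88))
crop("top",300,100,200,150,4,"t2.png")
crop("side",290,180,240,180,3.3,"s2.png")
E
```

```text
clock: 4.0
position: [0.6304, -0.1781, 0.1459]
ee_rot: [-1.77, -2.594, -0.02]
force: [-0.9, -0.3, -1.0]
width: 0.005
t 4.0 rel [ -4.3 -92.9 145.9] F rel [-0.9  0.1 -1. ] w 0.0
tool x in reader [-0.001  1.     0.008] z [ 0.006   0.0113 -0.9999] yaw err(tool x vs Y) 0.07 q [-0.1232  0.5865  0.5057  1.6209 -0.3355  1.0178  0.8625]
shift tool mm [-2.5702 -0.2546 57.9225]
```

View pics/s2.png

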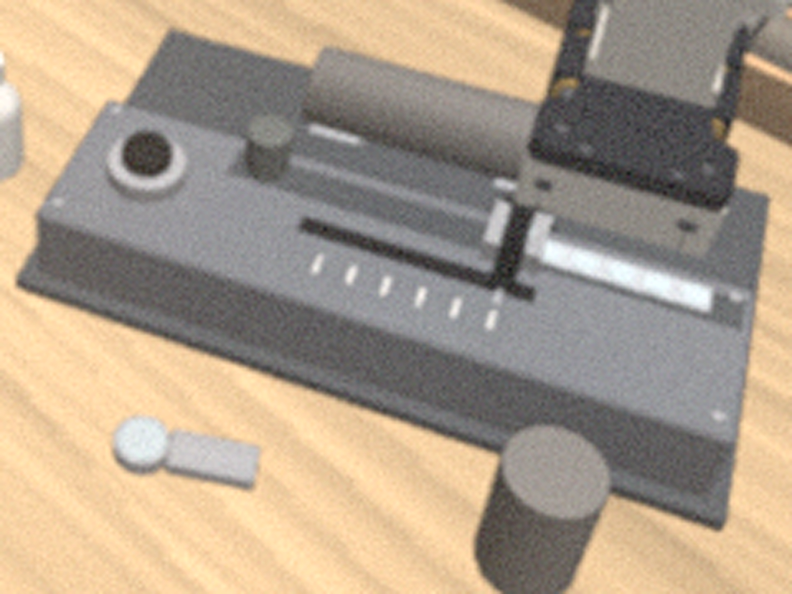

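View pics/t2.png

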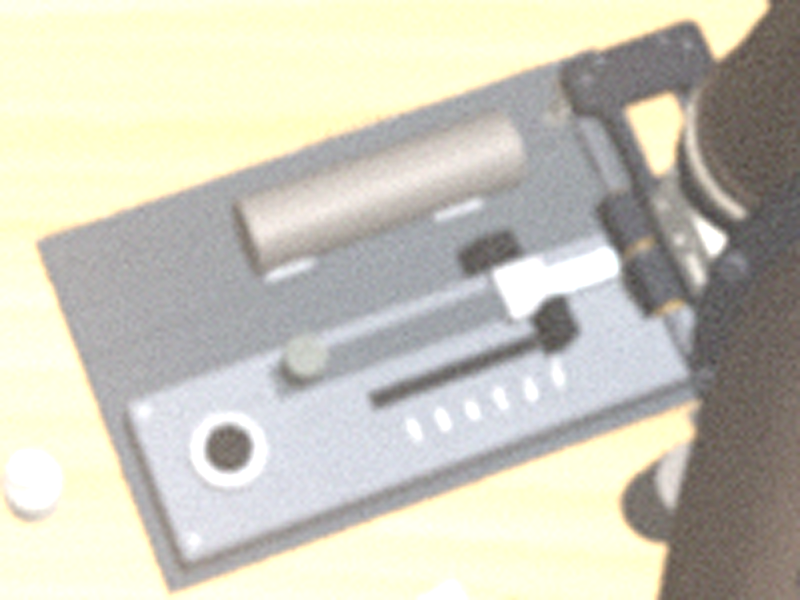

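```bash
python3 - <<'E'
from h import *
T=eyes.get_image("top");S=eyes.get_image("side")
inv=lambda p:((np.array(p)+.5-[300,100])*4-.5)
sinv=lambda p:((np.array(p)+.5-[290,180])*3.3-.5)
p=arm.observe()["position"]
for dz in (0,.019,.066): q=p+[0,0,dz]; print(inv(proj(T,q)),sinv(proj(S,q)))
crop("side",400,100,240,180,3.3,"s3.png")
E
```

```text
[647.6942 275.5212] [607.1499 189.9712]
[658.8304 263.7528] [616.805  160.9073]
[688.4546 232.4374] [642.3333  84.0184]
```

View pics/s3.png

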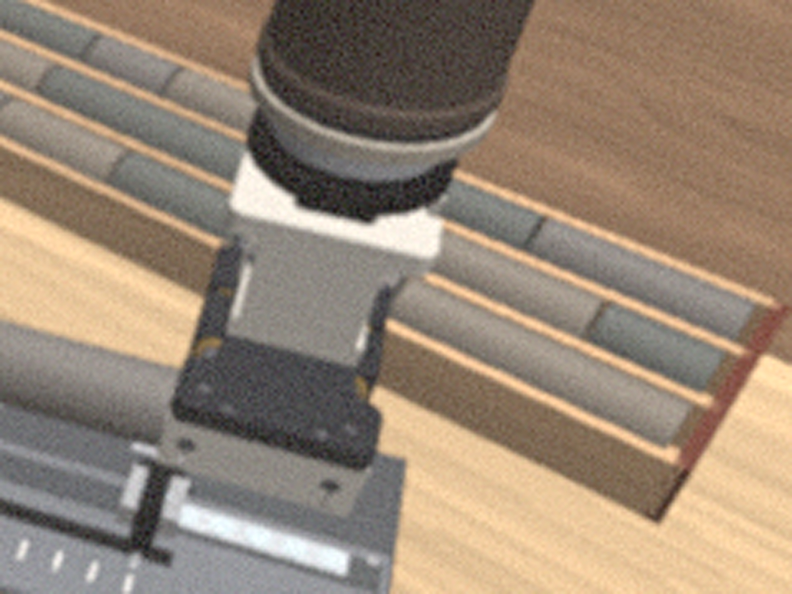

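The side picture shows the gripper body's near end (crop 175–380, 350–500) hiding the fingertips, and the lever at (150,500) standing clear. The projected TCP agrees with the closed fingers in the top view. I'll go down to paddle height.

```bash
python3 -m inch '[[[1,-2,0,20,0],[1,0,0,20,0],[1,0,0,15,0],[1,0,0,0,0]]]'; python3 - <<'E'
from h import *
st((-4,-77,88))
E
```

```text
clock: 4.65
position: [0.6379, -0.1817, 0.0986]
ee_rot: [1.763, 2.585, 0.029]
force: [-0.0, 1.0, -0.2]
width: 0.005
t 4.65 rel [  1.3 -98.9  98.6] F rel [ 0.4  1.  -0.2] w 0.0
tool x in reader [-0.002  1.    -0.   ] z [ 0.0209  0.0079 -0.9998] yaw err(tool x vs Y) 0.11 q [-0.1016  0.6396  0.4784  1.6563 -0.3709  0.9174  0.8933]
shift tool mm [21.9567 -5.5256 10.4856]
```

```bash
python3 -m inch '[[[1,5,-6,10,0],[1,0,0,0,0],[1,5,0,0,0],[1,0,0,0,0]]]'; python3 - <<'E'
from h import *
st((-4,-77,88))
E
```

```text
clock: 5.05
position: [0.6291, -0.1742, 0.0901]
ee_rot: [1.762, 2.583, 0.03]
force: [1.0, -0.0, -0.8]
width: 0.004
t 5.05 rel [ -4.2 -88.8  90.1] F rel [ 0.9 -0.4 -0.8] w 0.0
tool x in reader [-0.002  1.    -0.001] z [ 0.0234  0.0076 -0.9997] yaw err(tool x vs Y) 0.1 q [-0.1118  0.6328  0.4739  1.6944 -0.3751  0.8833  0.8929]
shift tool mm [11.7874  0.1543  2.0426]
```

Good. Approach to contact in small steps (expected with TCP at y ≈ −75.5).

```bash
python3 -m inch '[[[1,4,0,0,0],[1,4,0,0,0],[1,0,0,0,0]]]'; python3 -c "from h import *; st()"; python3 -m inch '[[[1,3,0,0,0],[1,0,0,0,0]]]'; python3 -c "from h import *; st()";python3 -m inch '[[[1,3,0,0,0],[1,0,0,0,0]]]'; python3 -c "from h import *; st()"
```

```text
clock: 5.35
position: [0.6266, -0.166, 0.0912]
ee_rot: [1.76, 2.582, 0.032]
force: [-0.2, 1.4, -1.3]
width: 0.008
t 5.35 rel [ -3.5 -80.2  91.2] F rel [ 0.3  1.3 -1.3] w 0.01
tool x in reader [-0.002  1.    -0.002] z [ 0.0252  0.0075 -0.9997] yaw err(tool x vs Y) 0.13 q [-0.1264  0.6241  0.4751  1.7077 -0.3738  0.8764  0.8825]
clock: 5.55
position: [0.6256, -0.1635, 0.0915]
ee_rot: [1.76, 2.581, 0.031]
force: [1.2, -1.3, -1.1]
width: 0.002
t 5.55 rel [ -3.5 -77.5  91.5] F rel [ 0.7 -1.6 -1.1] w 0.0
tool x in reader [-0.002  1.    -0.003] z [ 0.0259  0.0065 -0.9996] yaw err(tool x vs Y) 0.12 q [-0.1318  0.6211  0.476   1.7127 -0.3728  0.8733  0.8784]
clock: 5.75
position: [0.625, -0.1621, 0.0917]
ee_rot: [1.76, 2.578, 0.03]
force: [1.9, -2.3, -1.8]
width: 0.002
t 5.75 rel [ -3.5 -76.   91.7] F rel [ 0.9 -2.8 -1.8] w 0.0
tool x in reader [-0.001  1.    -0.006] z [ 0.0274  0.0044 -0.9996] yaw err(tool x vs Y) 0.06 q [-0.1365  0.6187  0.4775  1.7172 -0.3717  0.8692  0.8744]
```

```bash
for i in 1 2; do python3 -m inch '[[[1,3,0,1,0],[1,0,0,0,0]]]' >/dev/null; python3 -c "from h import *; st()"|head -1; done
```

```text
t 5.95 rel [ -3.5 -75.1  91.4] F rel [ 0.1 -4.1 -2.2] w 0.0
t 6.15 rel [ -3.4 -74.   91.1] F rel [ 0.3 -4.2 -2.9] w 0.0
```

```bash
for i in 1 2; do python3 -m inch '[[[1,3,0,1,0],[1,0,0,0,0]]]' >/dev/null; python3 -c "from h import *; st()"|head -1; done
```

```text
t 6.35 rel [ -3.3 -72.6  90.7] F rel [ 0.8 -2.7 -2.9] w 0.0
t 6.55 rel [ -3.2 -69.5  89.8] F rel [-0.   0.5  0.2] w 0.01
```

```bash
python3 -c "
from h import *
crop('top',300,100,200,150,4,'t4.png')
crop('side',290,180,240,180,3.3,'s4.png')"
```

```text
(no output)
```

View pics/t4.png

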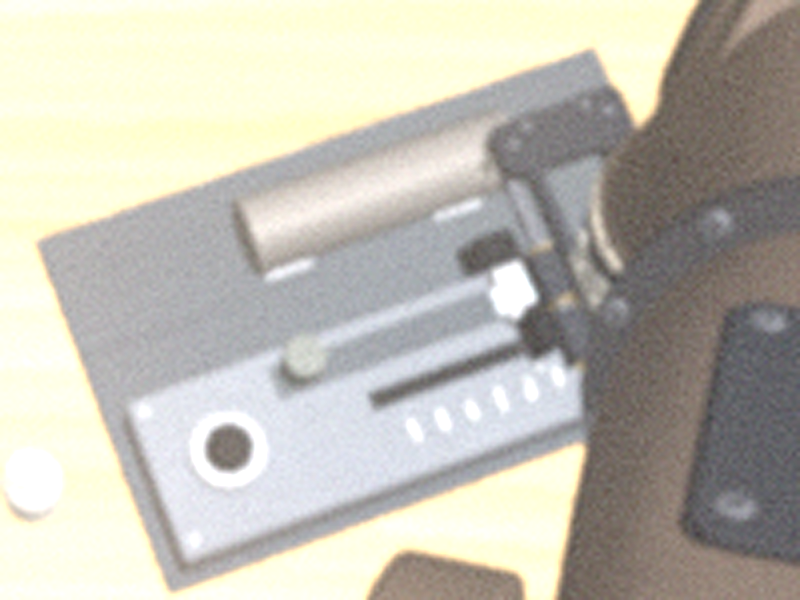

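View pics/s4.png

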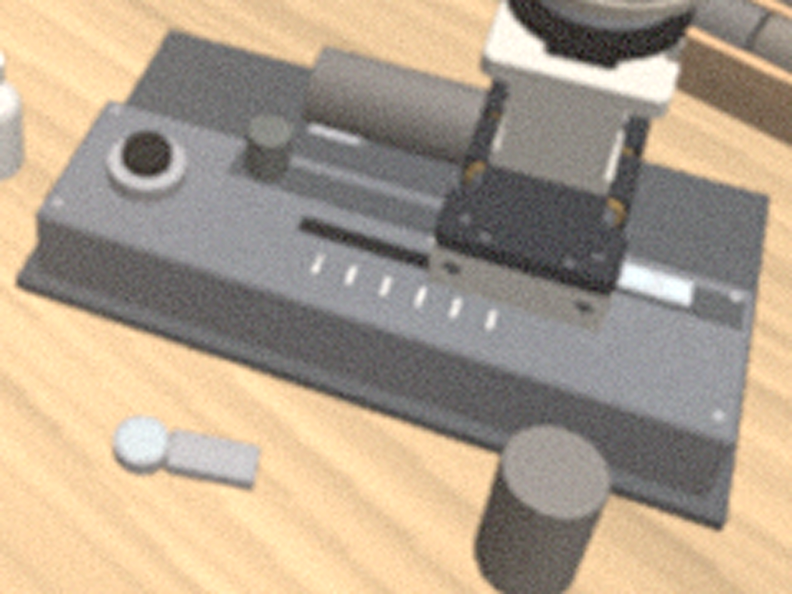

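```bash
python3 - <<'E'
from h import *
T=eyes.get_image("top")
f=T["frame"][165:200,415:455]
im=cv2.convertScaleAbs(cv2.resize(f,None,fx=16,fy=16,interpolation=cv2.INTER_CUBIC),alpha=1.6,beta=10)
inv=lambda p:((np.array(p)+.5-[415,165])*16-.5)
for tr,col in((0,(0,0,255)),(9,(0,255,255)),(18,(0,255,0))):
    for z in(109,71):
        P=[inv(proj(T,world(x,-60+tr+y,z))) for x,y in((13,6),(13,-6),(-13,-6),(-13,6))]
        cv2.polylines(im,[np.int32(P)],True,col,1)
cv2.imwrite("pics/z1.png",im)
E
```

```text
(no output)
```

View pics/z1.png

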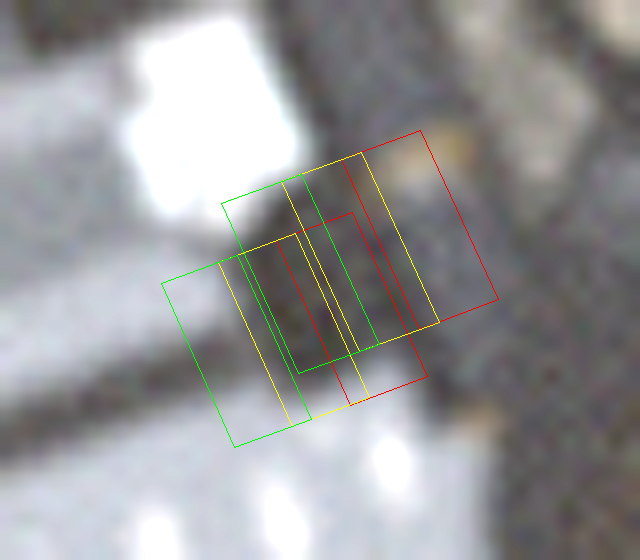

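The lever blob's lower-left edge sits near the 9 mm outline at about (235,290). The lever is therefore on the crest with the force back near zero, and hasn't clicked yet. I'll nudge it over.

```bash
python3 -m inch '[[[1,2,0,0,0],[1,0,0,0,0]]]' >/dev/null; python3 -c "from h import *; st()"|head -1;  python3 -m inch '[[[1,2,0,0,0],[1,0,0,0,0]]]' >/dev/null; python3 -c "from h import *; st()"; cat > z.py <<'E'
from h import *
import sys
T=eyes.get_image("top")
f=T["frame"][165:200,400:440]
im=cv2.convertScaleAbs(cv2.resize(f,None,fx=16,fy=16,interpolation=cv2.INTER_CUBIC),alpha=1.6,beta=10)
inv=lambda p:((np.array(p)+.5-[400,165])*16-.5)
cols=[(0,0,255),(0,255,255),(0,255,0),(255,0,0)]
for tr,col in zip(map(float,sys.argv[2:]),cols):
    for z in(109,71):
        P=[inv(proj(T,world(x,-60+tr+y,z))) for x,y in((13,6),(13,-6),(-13,-6),(-13,6))]
        cv2.polylines(im,[np.int32(P)],True,col,1)
cv2.imwrite("pics/"+sys.argv[1],im)
E
python3 z.py z2.png 9 18 36
```

```text
t 6.9 rel [ -3.3 -66.4  89.3] F rel [-0.1  0.5 -1. ] w 0.0
t 7.1 rel [ -3.3 -63.6  89. ] F rel [-0.6  0.3 -0.7] w 0.0
tool x in reader [ 0.002  1.    -0.011] z [ 0.0316  0.0004 -0.9995] yaw err(tool x vs Y) -0.11 q [-0.16    0.6098  0.4793  1.7434 -0.3711  0.8466  0.8563]
```

View pics/z2.png

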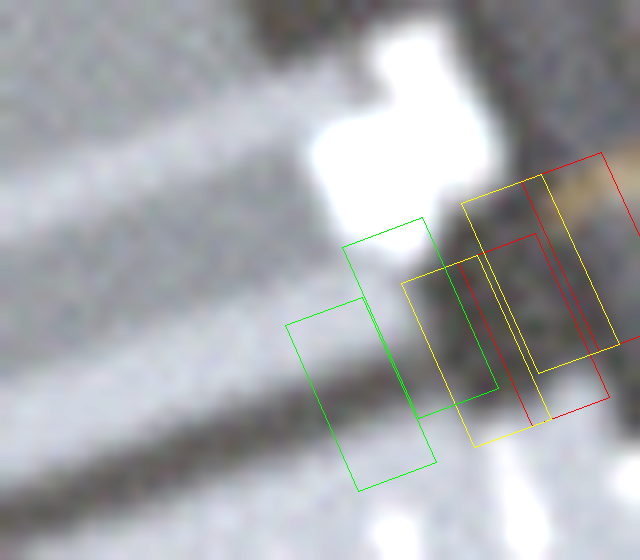

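The lever blob's left edge is now near (430,290), by the 18 mm outline, so it is in click 1 with no force. On to click 2, with the crest expected at tool y ≈ −49.

```bash
for i in 1 2; do python3 -m inch '[[[1,3,0,0,0],[1,0,0,0,0]]]' >/dev/null; python3 -c "from h import *; st()"|head -1; done
```

```text
t 7.35 rel [ -3.3 -60.7  89.1] F rel [ 0.7  0.3 -0.1] w 0.0
t 7.55 rel [ -3.5 -58.7  89.2] F rel [ 0.2 -2.9 -1.9] w 0.0
```

```bash
for i in 1 2 3; do python3 -m inch '[[[1,3,0,1,0],[1,0,0,0,0]]]' >/dev/null; python3 -c "from h import *; st()"|head -1; done
```

```text
t 7.75 rel [ -3.4 -57.7  88.9] F rel [ 0.8 -3.5 -2. ] w 0.0
t 7.95 rel [ -3.3 -56.5  88.5] F rel [ 0.7 -3.3 -2.1] w 0.01
t 8.15 rel [ -3.2 -55.2  88.1] F rel [ 1.3 -4.5 -2.4] w 0.01
```

```bash
for i in 1 2 3; do python3 -m inch '[[[1,3,0,0,0],[1,0,0,0,0]]]' >/dev/null; python3 -c "from h import *; st()"|head -1; done
```

```text
t 8.35 rel [ -3.2 -52.2  87.8] F rel [-0.  -0.3  0.3] w 0.01
t 8.55 rel [ -3.2 -47.1  87.2] F rel [-0.4 -0.  -0.1] w 0.0
t 8.75 rel [ -3.2 -42.7  86.8] F rel [ 0.7 -1.1  0.2] w 0.01
```

```bash
python3 z.py z3.png 18 36 54; python3 -c "from h import *; st()"
```

```text
t 8.8 rel [ -3.2 -43.   86.8] F rel [ 0.8  0.4 -0. ] w 0.0
tool x in reader [ 0.006  1.    -0.017] z [ 0.0358 -0.0043 -0.9993] yaw err(tool x vs Y) -0.29 q [-0.1989  0.5945  0.4831  1.7809 -0.3687  0.8187  0.8258]
```

View pics/z3.png

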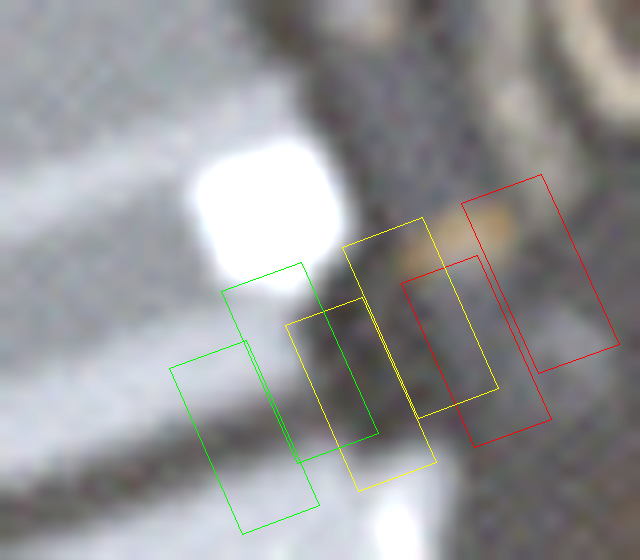

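The lever is at the 36 mm outline (click 2, blob left edge ~(320,340)). Now the third click; its crest should come at tool y ≈ −32, and I must stay well short of −23.

```bash
for i in 1 2 3; do python3 -m inch '[[[1,3,0,0,0],[1,0,0,0,0]]]' >/dev/null; python3 -c "from h import *; st()"|head -1; done
```

```text
t 9.0 rel [ -3.3 -40.9  87. ] F rel [ 0.3 -2.6 -0.3] w 0.0
t 9.2 rel [ -3.4 -39.5  87.1] F rel [ 0.  -3.2 -2.6] w 0.01
t 9.4 rel [ -3.4 -38.   87.3] F rel [ 0.6 -4.6 -3.6] w 0.01
```

```bash
for i in 1 2; do python3 -m inch '[[[1,3,0,0,0],[1,0,0,0,0]]]' >/dev/null; python3 -c "from h import *; st()"|head -1; done
```

```text
t 9.6 rel [ -3.5 -36.   87.3] F rel [-0.2 -2.4 -1. ] w 0.01
t 9.8 rel [ -3.4 -32.2  87.1] F rel [ 0.3  0.1 -0.4] w 0.0
```

```bash
python3 -m inch '[[[1,2,0,0,0],[1,0,0,0,0]]]' >/dev/null; python3 -c "from h import *; st()"|head -1; python3 z.py z4.png 36 54 72
```

```text
t 10.0 rel [ -3.4 -28.3  86.8] F rel [-0.2  0.4  0.2] w 0.01
```

View pics/z4.png

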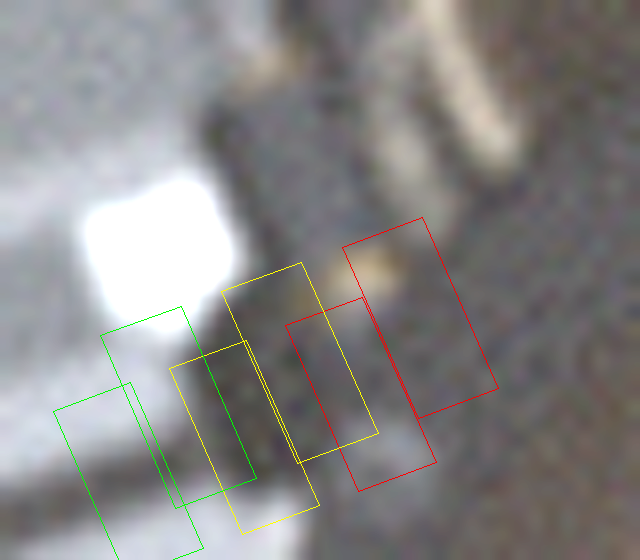

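The lever lines up with the 54 mm outline (blob left edge ~(200,390), same offset as in the earlier clicks) and the force is zero. I'll back off, rise and look.

```bash
python3 -m inch '[[[1,-10,0,0,0],[1,-10,0,0,0],[1,0,0,0,0],[1,0,0,-30,0],[1,0,0,-30,0],[1,0,0,-20,0],[1,0,0,0,0]]]' >/dev/null; python3 -c "
from h import *; st((0,135,130))
crop('top',300,100,200,150,4,'t5.png')
crop('side',290,180,240,180,3.3,'s5.png')"; python3 z.py z5.png 36 54 72
```

```text
t 10.75 rel [ -7.8 -50.5 169. ] F rel [-0.1 -0.2  0.3] w 0.0
tool x in reader [ 0.011  1.    -0.021] z [ 0.0357 -0.0088 -0.9993] yaw err(tool x vs Y) -0.62 q [-0.2291  0.5034  0.5405  1.7052 -0.3041  0.9792  0.7794]
shift tool mm [186.3826   4.5665  35.2447]
```

View pics/t5.png

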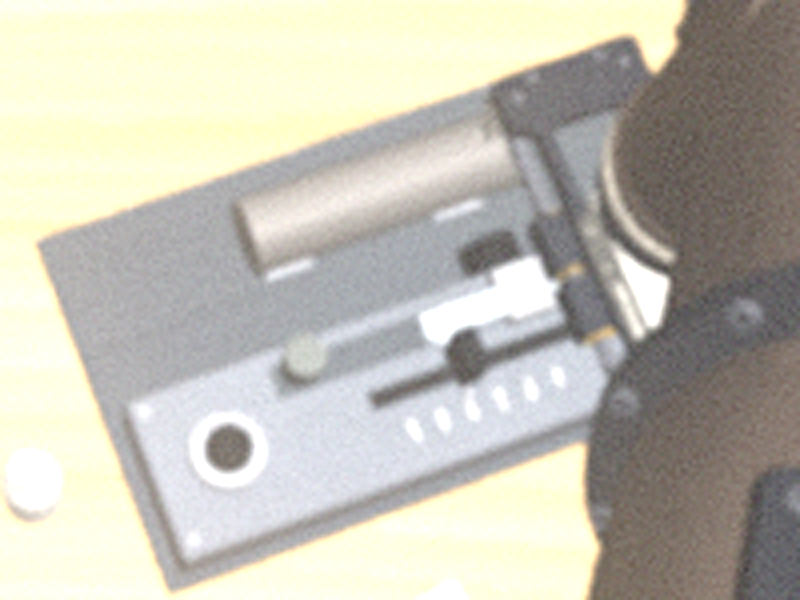

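View pics/s5.png

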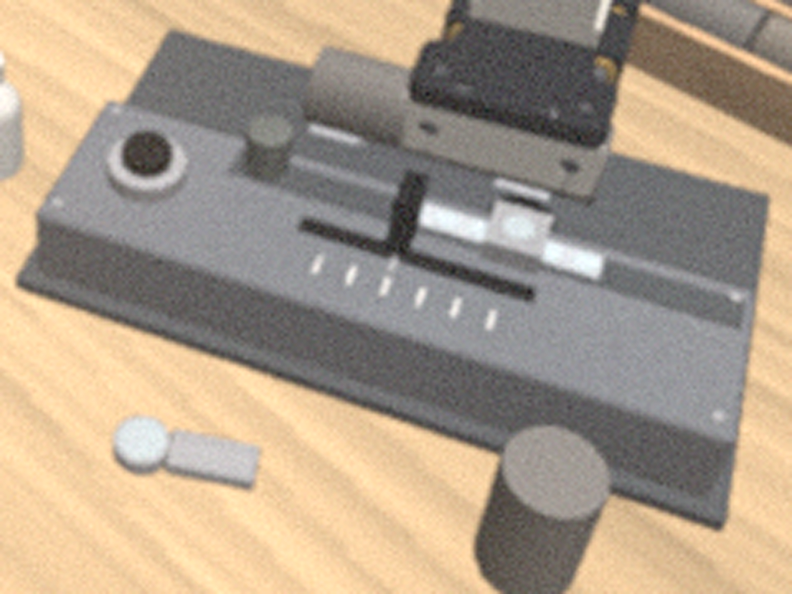

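Both views show the lever at the fourth mark from the parked end, which is the third click (side crop (405,215), its mark at (385,287)). Nothing else has moved. Now over to the button.

```bash
python3 -m inch '[[[1,30,1,0,0],[1,30,1,0,0],[1,30,1,0,0],[1,30,1,0,0],[1,30,1,0,0],[1,20,0,0,0],[1,0,0,0,0]]]' >/dev/null; python3 -c "
from h import *; st((1,135,110))"
```

```text
t 11.6 rel [ -7.1 127.8 153.1] F rel [-0.1  0.5  0.1] w 0.0
tool x in reader [ 0.013  1.    -0.016] z [ 0.0166 -0.0109 -0.9998] yaw err(tool x vs Y) -0.75 q [-0.5562  0.4068  0.5428  1.9001 -0.2513  0.8875  0.4658]
shift tool mm [ 7.9704  7.4751 43.1052]
```

```bash
python3 -m inch '[[[1,7,6,10,0],[1,0,0,15,0],[1,0,0,12,0],[1,0,0,0,0]]]' >/dev/null; python3 -c "
from h import *; st((1,135,86))"
```

```text
t 12.0 rel [ -0.7 133.1 111.2] F rel [-0.7 -0.7  0.2] w 0.01
tool x in reader [ 0.015  1.    -0.017] z [ 0.0141 -0.0128 -0.9998] yaw err(tool x vs Y) -0.83 q [-0.5395  0.47    0.5129  1.9278 -0.2936  0.8055  0.4865]
shift tool mm [ 2.3994  1.4574 25.1712]
```

```bash
python3 -m inch '[[[1,2,1,10,0],[1,0,0,8,0],[1,0,0,0,0]]]' >/dev/null; python3 -c "
from h import *; st((1,135,82))
crop('side',290,130,240,180,3.3,'s6.png')
crop('top',300,100,200,150,4,'t6.png')"
```

```text
t 12.3 rel [  0.4 133.2  91.2] F rel [-0.5  0.8 -0.6] w 0.01
tool x in reader [ 0.017  1.    -0.018] z [ 0.0136 -0.0138 -0.9998] yaw err(tool x vs Y) -0.97 q [-0.5272  0.4994  0.4975  1.9417 -0.3141  0.7652  0.4998]
shift tool mm [1.9236 0.4948 9.2133]
```

View pics/s6.png

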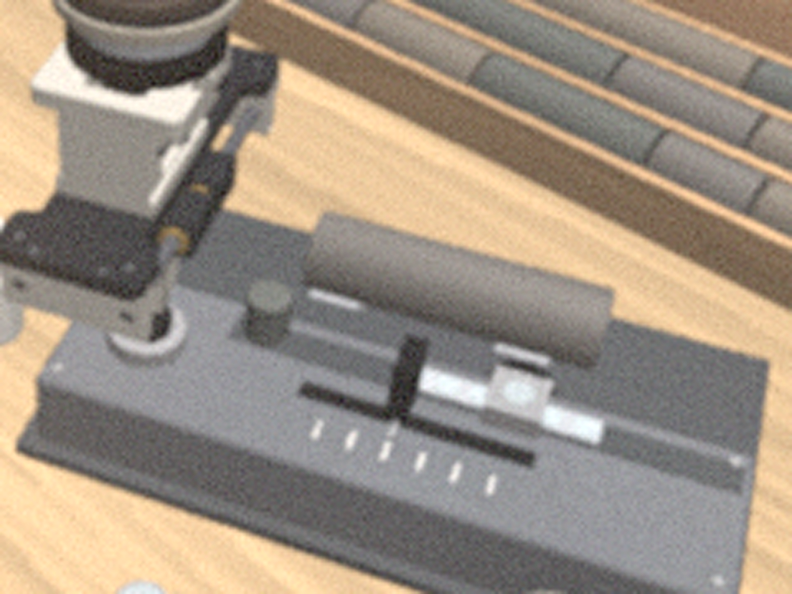

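View pics/t6.png

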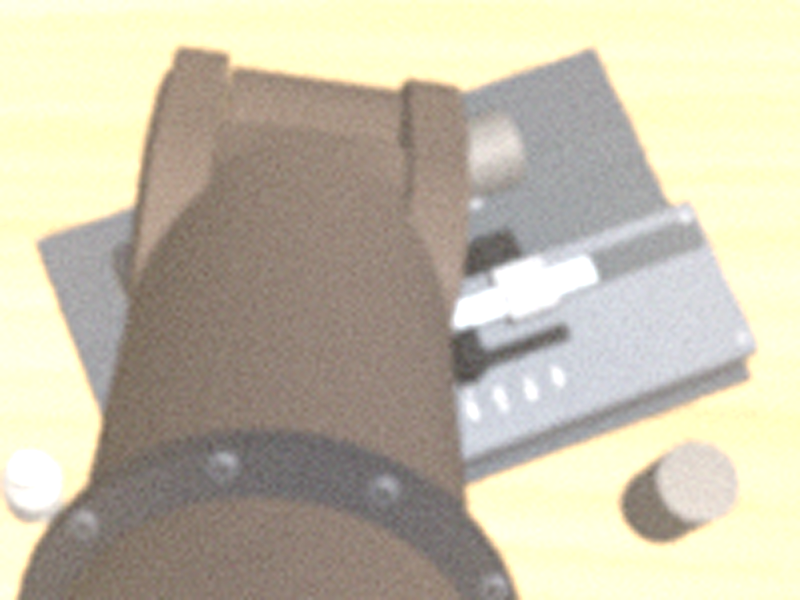

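The fingers are over the button, with the collar visible at side crop (145,335), and the lever is unchanged. Pressing now.

```bash
python3 -m inch '[[[1,2,0,5,0],[1,0,0,3,0],[1,0,0,0,0]]]' >/dev/null; python3 -c "from h import *; st()"|head -1; for i in 1 2; do python3 -m inch '[[[1,0,0,4,0],[1,0,0,0,0]]]' >/dev/null; python3 -c "from h import *; st()"|head -1; done
```

```text
t 12.7 rel [  1.7 135.1  84.5] F rel [ 0.3 -0.4 -0.2] w 0.0
t 12.9 rel [  2.1 135.   80.7] F rel [-1.4  0.9  2.8] w 0.0
t 13.1 rel [  2.3 134.9  76.8] F rel [-0.5  0.5  5.4] w 0.0
```

```bash
for i in 1 2; do python3 -m inch '[[[1,0,0,3,0],[1,0,0,1,0]]]' >/dev/null; python3 -c "from h import *; st()"|head -1; done
```

```text
t 13.3 rel [  2.5 134.8  76. ] F rel [-9.   3.6 24. ] w 0.01
t 13.5 rel [  2.5 134.8  76.2] F rel [-5.1  2.  12.8] w 0.01
```

Hard stop at z = 76.0 (6 mm down, 24 N then 13 N). Releasing and withdrawing.

```bash
python3 -m inch '[[[1,0,0,-10,0],[1,0,0,-20,0],[1,0,0,-30,0],[1,0,0,-30,0],[1,0,0,-30,0],[1,40,-10,-10,0],[1,40,-10,0,0],[1,40,-10,0,0],[1,40,-10,0,0],[1,40,-10,0,0],[1,40,-10,0,0],[1,0,0,0,0]]]' >/dev/null; python3 -c "
from h import *; st()
crop('side',290,180,240,180,3.3,'s7.png')
crop('top',300,100,200,150,4,'t7.png')"; python3 z.py z7.png 54
```

```text
t 14.7 rel [-56.3 383.7 208.8] F rel [ 0.3 -0.1 -0.4] w 0.01
tool x in reader [ 0.025  1.    -0.013] z [ 0.023  -0.0059 -0.9997] yaw err(tool x vs Y) -1.41 q [-1.0806  0.2067  0.4915  1.9879 -0.0968  0.9573 -0.1964]
```

View pics/s7.png

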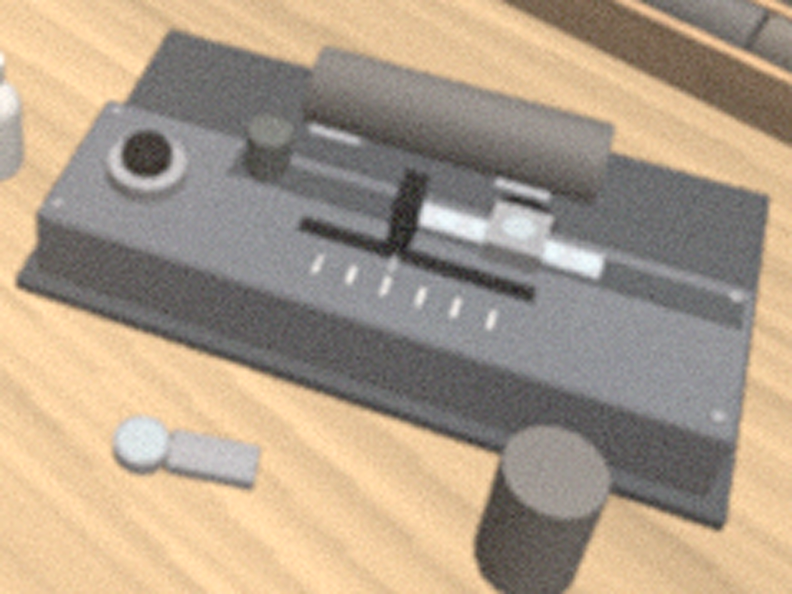

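View pics/t7.png

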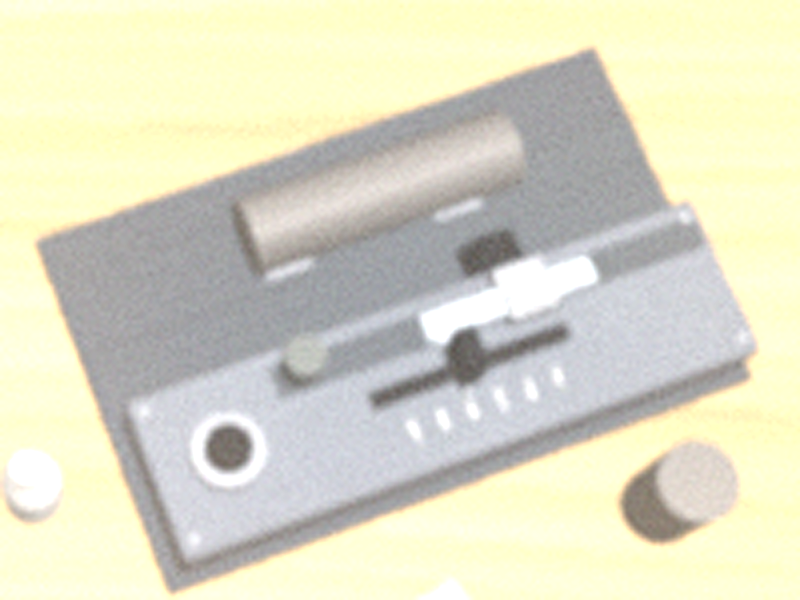

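View pics/z7.png

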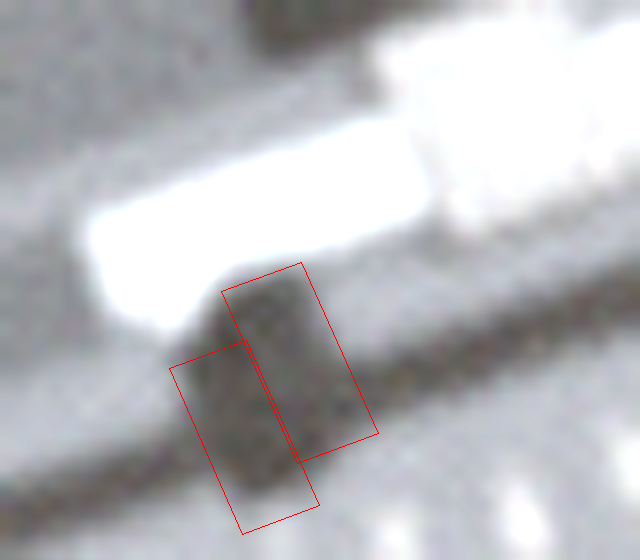

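The lever stands at the third click's mark and fits the 54 mm outline. The button is back up, with side crop (148,153) unchanged from the start. Plug, core, stub, lens and dropper sit at the same pixels as before, and the arm is clear.

```bash
python3 -c "
from cell import workorder; print(workorder.sign_off())"
```

```text
the job is handed in; nothing more can be done
None
```

The lever is in the third click, the button has been pressed right down and is back up, and the job is handed in at about 15 s of the 53 s allowed.

- **Lever:** I pushed it with shut fingertips on its rear face, one click at a time. Resistance peaked at about 4.5 N before each crest, below the roughly 6 N given, and fell to zero after each jump. In both views it ends at the fourth line counting the parked one, and the top view matches the outline drawn for 54 mm.
- **Button:** I pressed it after the lever had settled. It met a hard stop with the fingertips at 76 mm, which is the full 6 mm, with a peak of 24 N. In the final pictures it stands where it started.
- **Bystanders:** By eye, the core, plug, stub, lens and dropper are where they were in the first pictures. The arm ended clear of everything with no contact force.
- **Disagreements:**
  - The side camera read about 2–3 mm off the top camera.
  - The tool drifted 1–2° off vertical. Neither affected the result.
  - After the fourth push on the first click I thought the lever had jumped, but the picture showed it still on the crest, so I nudged it over.

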